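# Index the filling carousel

### The job

On the bench stands a hand-indexed filling carousel: each full turn of the handwheel moves the carousel on by one place. Crank the handwheel by its upright knob, counting whole turns, until the conical flask stands centred under the filling spout, upright in its cup, then let go. Move the carousel only with the handwheel: do not touch the carousel or the flask with the robot.

Things in the scene. Friction and masses are not known exactly. Their poses are not given: they have to be found in the camera images.
- handwheel: Flat steel wheel, 150 mm wide, rim top 107 mm above bench, starts at any angle, turns 5 turns each way on a vertical axis, about 2 N, stays put. Origin on axis, 135 mm above bench; x axis turns with it and points to its knob: a black upright cylinder 24 mm wide, 48 mm tall, spinning freely on its pin, centre 60 mm along x. One turn moves the carousel 60 degrees, the same way round seen from above.
- carousel: Round aluminium table, 244 mm wide, origin on its vertical axis 35 mm above bench, axis 240 mm from the wheel's. Six cups every 60 degrees, 85 mm from the axis, 62 mm wide, floors 48 and rims 59 mm above bench. At the start an empty cup is under the spout; the flask is one or two places away, either way. Others hold a beaker, a lidded jar, a capped bottle (tops up to 136 mm above bench).
- flask: Conical flask, the only vessel tapering to a thin neck: pale plastic, 52 mm wide at the foot, 25 mm at the lip, 88 mm tall, loose in one of the carousel's cups with 2 mm of play. Origin at the centre of its underside, z up along its axis.
- spout (a point): Tip of the filling spout, a thin steel tube hooked down from a cream column at the end of the machine away from the handwheel. Fixed to the machine, 166 mm above the bench, 85 mm from the carousel's axis, in line with the axes of handwheel and carousel.
There are look-alikes about, which are no part of the job. Leave any turquoise look-alike of the flask alone.

How it is judged (in metres and radians):
At the end, for the whole second after the job is handed in: The flask stands upright (within 10 degrees) and at rest in its cup on the carousel, its centre within 16 mm of straight below the spout's tip (horizontal distance between flask and spout below 0.016 m and angle between flask's own z axis and vertical below 0.17 rad and height (world z) of flask between 0.04 and 0.056 m and linear speed of flask below 0.02 m/s); the robot touches nothing.
It fails at once if the robot touches the carousel (more than 1 N) (contact force between any of the fingers, the arm and carousel above 1 N).
It fails at once if the robot touches the flask (more than 1 N) (contact force between any of the fingers, the arm and flask above 1 N).
It fails at once if the flask is tipped over or lifted out of its cup (angle between flask's own z axis and vertical above 0.5 rad or height (world z) of flask above 0.075 m).
It also fails if it takes over 50 s, if anything falls off the work surface, if the arm or the gripper's body presses on something with over 40 N, if the wrist force passes 120 N, or if a joint passes its speed limit or range.

### The arm

A 6-joint arm with a two-finger parallel gripper is mounted at the origin on the work surface. World frame = base frame: x ahead of the robot, y to its left, z up, the work surface at z = 0. Lengths are in mm, angles in degrees, forces in N, time in s.
With the tool pointing down it reaches from about 300 to 850 mm from the base axis. Payload 4.2 kg.
Tool frame: the origin (TCP) lies on the centre line of the jaws, within the pads' length; the fingertips stand 11 mm ahead of it and the grasp point (between the pads) lies 8 mm behind it; z points along the fingers, y is the direction in which the jaws open and shut (so a half turn about z gives the same grasp; the last joint's range is limited). The gripper opens to 91 mm and grips with 3 to 60 N. Pads are 32 mm wide; open, the fingers measure 118 mm over their backs; the gripper's body (76 mm by 178 mm) begins 60 mm behind the grasp point.
Start: joints at [63.942, 18.312, 89.639, -0, 72.044, -1.146], TCP at [242.211, 521.513, 224.976] pointing down, gripper open.
Joint ranges: [-177.97, 177.97], [-48.28, 115.42], [12.27, 149.76], [-77.06, 257.06], [2.81, 150.46], [-146.56, 146.56]. Speed limits (degrees/s): [147.25, 147.25, 180, 180, 180, 180].

### API

Orientations are given as [roll, pitch, yaw] about the fixed x, y, z axes, in that order (R = Rz(yaw) Ry(pitch) Rx(roll)).
In Python, from workcell import env, grab_frame gives the robot as it stands. The module is installed in compiled form; this text tells all that it offers.
- The arm moves only by the tool arm_command, never from a script. Its argument "series" is one flat list of numbers, 6 for each row, row after row: the shift along the world's x, y, z each as a share of 400 mm, from -1 to 1, then the turn, a rotation vector about the world's x, y, z each as a share of 45 degrees, from -1 to 1. A call has 1 to 20 rows; each row shifts and turns the commanded pose from where the row before left it; what a row does not reach is not made up. A row lasts 1/12 s, in which the tool goes at most 41.7 mm and 7.16 degrees, less where a joint would pass 70% of its speed; a pose out of reach is approached as far as the arm can. A call with a number of a shift or a turn outside -1 to 1 is refused whole. A call with a gripper value outside its range is refused whole. "hand" is the opening, from 0 (shut) to 1 (fully open), set as the call begins (left out, the last holds). The fingers move at their own pace and stop on an object; "newtons" is the grip in N (left out, the last holds). Time passes only in rows, so rows that do not move let the fingers close. It gives the time, the measured TCP pose, the force and the opening at its end, in the units of the state.
- env.state(): the state, without advancing time (a new reading comes with each control period).
- grab_frame(name): name is "side" or "top" or "wrist"; returns a dict with "frame" (480x640x3 uint8, red, green, blue), "intrinsics" (3x3 intrinsics, pixels), "k1" (the pictures are not rectified: a ray, as slopes to the right and down, at radius r is drawn at 1 + k1 r^2 times it, then the intrinsics apply), "R" (3x3) and "t" (3): a world point X has camera coordinates R X + t; the wrist camera has in their place "tool_from_camera" (4x4, takes a point from camera to tool coordinates, whose origin is the TCP and whose axes are the flange's). Camera axes: x right, y down, z forward; pixel columns grow to the right and rows downward; lengths in mm; the calibration is good to about 2 mm. A picture is of the moment at which its call begins: read the wrist's pose just before it. There is no depth.
- env.job_done(): hands the job in, once; it reports no verdict.
The state is a dict: "time_s": time; "qpos": joint angles; "qvel": joint speeds; "effort": joint torques, N m; "ee_pos": TCP position; "ee_rot": TCP orientation; "force": force on the tool from outside, world axes, zero at the start; "torque": the same for the moment, N m; "gripper_width": finger opening in mm.
Only numpy, scipy, OpenCV 4.12 (cv2) and the standard library are available. Lean on these libraries where they do the work, as an engineer would, in place of code of your own. Each camera call takes 0.05 s, during which the arm holds its last target.

## Working session

There is one attempt and no reset: what is moved stays moved. The work goes in short steps, Python scripts to look and compute and a tool call to move; the robot and the scene stay as the last step left them, time stands still between calls to the robot, and variables do not carry over. Pictures are saved under pics/ and viewed, and the job is handed in when it is done.

Besides the shell and the picture viewer there is one more tool, called as name(argument=value, ...), one argument or row to a line, values as JSON. arm_command: Moves the arm, as the interface text tells. Shift numbers are shares of 400 mm and turn numbers shares of 45 degrees, none past 1 either way. Its arguments: {"type":"object","properties":{"series":{"type":"array"},"hand":{"type":"number"},"newtons":{"type":"number"}},"required":["series"]}

```bash
mkdir -p pics; ls; cat > h.py <<'E'
import numpy as np,cv2,json
from workcell import env,grab_frame
def save(n,f): cv2.imwrite('pics/'+n,cv2.cvtColor(f['frame'],cv2.COLOR_RGB2BGR))
def ray(f,u,v):
    K=np.array(f['intrinsics']);k=f['k1'];R=np.array(f['R']);t=np.array(f['t'])
    d=np.array([(u-K[0,2])/K[0,0],(v-K[1,2])/K[1,1]]);s=d.copy()
    for _ in range(30): s=d/(1+k*(s@s))
    o=-R.T@t; return o,R.T@np.array([s[0],s[1],1])
def plane(f,u,v,z):
    o,d=ray(f,u,v); return o+d*(z-o[2])/d[2]
def proj(f,X):
    c=np.array(f['R'])@np.array(X)+np.array(f['t']);s=c[:2]/c[2];s=s*(1+f['k1']*(s@s));K=np.array(f['intrinsics'])
    return K[0,0]*s[0]+K[0,2],K[1,1]*s[1]+K[1,2]
E
python3 - <<'E'
from h import *
import pickle
print(env.state())
F={}
for n in('side','top','wrist'):
    f=grab_frame(n);save(n+'0.png',f);F[n]=f
    print(n,{k:np.round(v,3).tolist() for k,v in f.items() if k!='frame'})
pickle.dump(F,open('F0.pkl','wb'))
E
```

```text
pics
{'time_s': 0.0, 'qpos': array([ 6.39413773e+01,  1.83510731e+01,  8.97065413e+01,  1.01771472e-03,
        7.20439751e+01, -1.14469304e+00]), 'qvel': array([-0.03339167, -0.0178289 ,  0.0636587 , -0.01382917, -0.01994994,
       -0.04742484]), 'effort': array([-3.61851289e-04, -4.12464094e+01, -2.31972921e+01,  7.27709010e-02,
        4.57828317e-02, -1.47779515e-04]), 'ee_pos': array([241.99052918, 521.05945022, 224.12504681]), 'ee_rot': array([-1.79898450e+02, -2.99688032e-03,  1.55085753e+02]), 'force': array([-0.10598066,  0.10696359, -0.25829125]), 'torque': array([-0.06361799,  0.03615859, -0.00848798]), 'gripper_width': 90.98759909141643}
side {'intrinsics': [[494.794, 0.0, 321.242], [0.0, 494.794, 238.973], [0.0, 0.0, 1.0]], 'k1': 0.042, 'R': [[0.902, -0.432, 0.009], [-0.332, -0.708, -0.623], [0.276, 0.559, -0.782]], 't': [-503.808, 239.557, 696.481]}
top {'intrinsics': [[436.44, 0.0, 325.919], [0.0, 436.44, 231.591], [0.0, 0.0, 1.0]], 'k1': -0.107, 'R': [[-0.083, -0.997, -0.004], [-0.977, 0.082, -0.199], [0.199, -0.013, -0.98]], 't': [9.6, 563.789, 715.525]}
wrist {'intrinsics': [[418.56, 0.0, 318.021], [0.0, 418.56, 242.015], [0.0, 0.0, 1.0]], 'k1': -0.031, 'tool_from_camera': [[-0.0, -0.97, -0.242, 67.277], [1.0, -0.0, -0.0, 0.379], [0.0, -0.242, 0.97, -159.569], [0.0, 0.0, 0.0, 1.0]]}
```

View pics/side0.png

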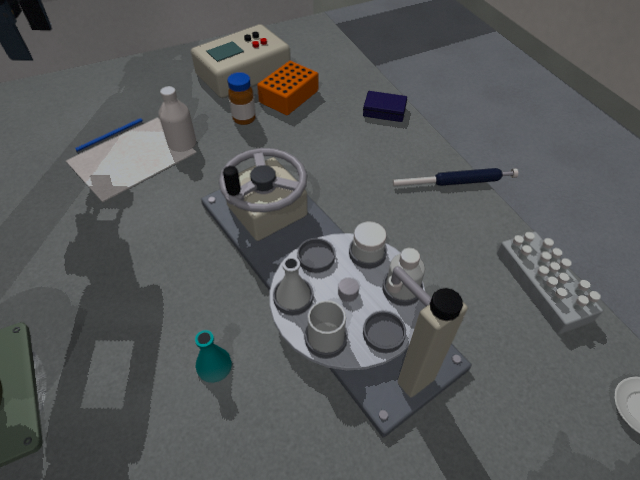

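View pics/top0.png

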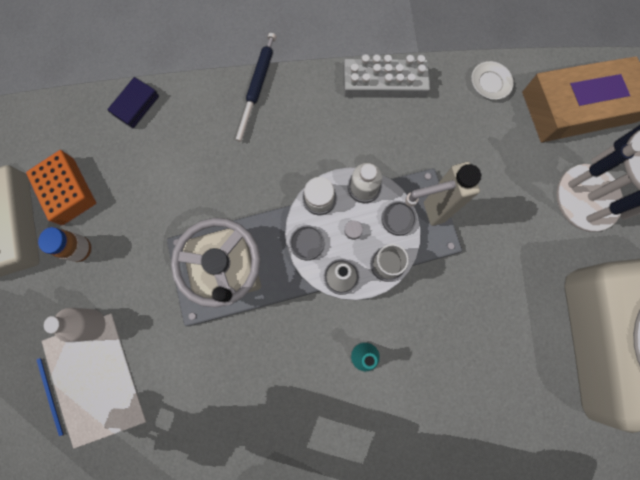

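View pics/wrist0.png

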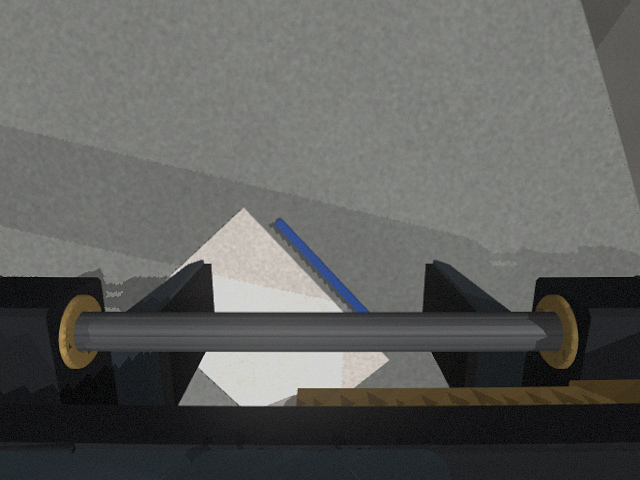

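The side and top views agree: in the top view the cup under the spout at (400,218) is empty. Going clockwise from it come the beaker (390,262), then the flask (342,275). So the flask is two places clockwise, which means two turns counter-clockwise. The wheel hub is at about (214,261) and the knob at about (222,294). Next I'll measure these.

```bash
python3 - <<'E'
from h import *
import pickle
F=pickle.load(open('F0.pkl','rb'))
for n,(x0,y0,x1,y1) in (('top',(165,210,270,310)),('side',(210,140,315,220))):
    f=F[n];g=f['frame'].max(axis=2);m=np.zeros_like(g);m[y0:y1,x0:x1]=(g[y0:y1,x0:x1]<48)
    k,l,s,c=cv2.connectedComponentsWithStats(m)
    for i in range(1,k):
        if s[i,4]>40: print(n,s[i],c[i])
    crop=cv2.resize(f['frame'][y0-10:y1+10,x0-10:x1+10],None,fx=5,fy=5,interpolation=cv2.INTER_CUBIC)
    cv2.imwrite(f'pics/{n}crop.png',cv2.cvtColor(crop,cv2.COLOR_RGB2BGR));print(crop.shape)
    print([ (p,np.round(plane(f,*p,z),1)) for p,z in ([((214.,261.),115),((222,294),159),((353,230),59),((400,218),59),((411.5,198),166),((342,271),136)] if n=='top' else [((263,176),115),((231,171),159),((385,330),59)])])
E
```

```text
top [214 287  18  15 202] [222.12871287 294.14851485]
(600, 625, 3)
[((214.0, 261.0), array([517.5, 148.5, 115. ])), ((222, 294), array([459.7, 127.2, 159. ])), ((353, 230), array([561. , -85.3,  59. ])), ((400, 218), array([ 575.7, -170.8,   59. ])), ((411.5, 198), array([ 582.1, -172.1,  166. ])), ((342, 271), array([482.1, -56.2, 136. ]))]
side [223 166  17  30 383] [231.59007833 180.31592689]
side [251 177  25  14 159] [263.8427673 184.8427673]
(500, 625, 3)
[((263, 176), array([517.7, 142.9, 115. ])), ((231, 171), array([463.4, 130.4, 159. ])), ((385, 330), array([ 578.3, -170.4,   59. ]))]
```

View pics/topcrop.png

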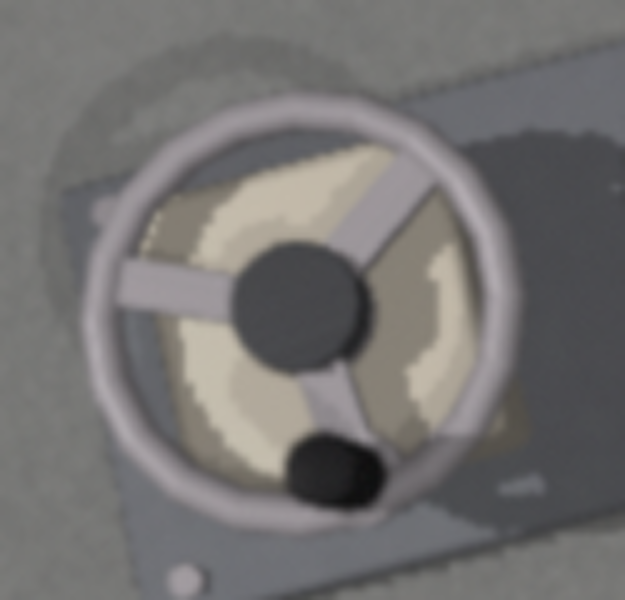

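View pics/sidecrop.png

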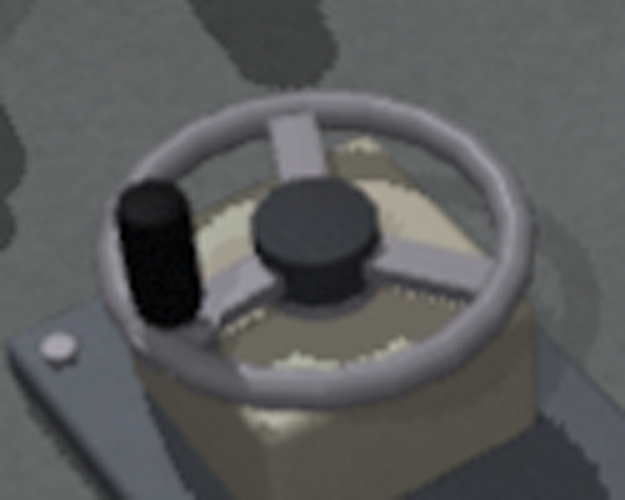

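```bash
python3 - <<'E'
from h import *
import pickle
F=pickle.load(open('F0.pkl','rb'))
def tri(a,b):
    A=np.zeros((3,3));B=np.zeros(3);L=[ray(F['top'],*a),ray(F['side'],*b)]
    for o,d in L:
        d=d/np.linalg.norm(d);P=np.eye(3)-np.outer(d,d);A+=P;B+=P@o
    X=np.linalg.solve(A,B);return X.round(1),[np.round(np.linalg.norm(np.cross(X-o,d/np.linalg.norm(d))),1) for o,d in L]
hub=tri((214.4,261.4),(263.4,175.2));kn=tri((219.4,293.6),(231,171.4))
print('hub',hub,'knob',kn, 'dist',np.linalg.norm((hub[0]-kn[0])[:2]))
# rim extremal points, circle fit at z~100
for n,o,pts in(('top',(155,200),[(83,320),(521,290),(300,95),(300,530),(140,175),(465,160),(462,470),(150,470)]),('side',(200,130),[(99,255),(533,235),(315,91),(330,407),(180,130),(455,130),(470,355),(170,360)])):
    P=np.array([plane(F[n],o[0]+u/5,o[1]+v/5,99)[:2] for u,v in pts])
    s=np.linalg.lstsq(np.c_[2*P,np.ones(len(P))],(P**2).sum(1),rcond=None)[0];r=np.sqrt(s[2]+s[0]**2+s[1]**2)
    print(n,s[:2],r,(np.linalg.norm(P-s[:2],axis=1)-r).round(1))
print('spout',plane(F['top'],411.5,198,166),'cup',tri((400,218),(385,330)),'caro hub',tri((353,229),(348,288)))
E
```

```text
hub (array([518.8, 148.7, 110.8]), [np.float64(1.5), np.float64(1.5)]) knob (array([462.1, 131.2, 157.7]), [np.float64(1.4), np.float64(1.4)]) dist 59.33919446706361
top [518.03184969 149.91078298] 73.67684343891987 [ 1.2 -0.6 -0.2 -1.3  0.4 -0.6  2.3 -1.3]
side [521.48913268 153.87072751] 74.59835006633958 [-0.6 -0.7  1.9  2.4  1.5 -2.7  1.1 -3. ]
spout [ 582.13255399 -172.118218    166.        ] cup (array([ 576.5, -170.9,   60.6]), [np.float64(1.2), np.float64(1.2)]) caro hub (array([562.4, -85.3,  61.2]), [np.float64(0.0), np.float64(0.0)])
```

arm_command(
  series=[0.0366, -0.065, 0, 0, 0, 0, 0.0366, -0.065, 0, 0, 0, 0, 0.0366, -0.065, 0, 0, 0, 0, 0.0366, -0.065, 0, 0, 0, 0, 0.0366, -0.065, 0, 0, 0, 0, 0.0366, -0.065, 0, 0, 0, 0, 0.0366, -0.065, 0, 0, 0, 0, 0.0366, -0.065, 0, 0, 0, 0, 0.0366, -0.065, 0, 0, 0, 0, 0.0366, -0.065, 0, 0, 0, 0, 0.0366, -0.065, 0, 0, 0, 0, 0.0366, -0.065, 0, 0, 0, 0, 0.0366, -0.065, 0, 0, 0, 0, 0.0366, -0.065, 0, 0, 0, 0, 0.0366, -0.065, 0, 0, 0, 0, 0, 0, 0, 0, 0, 0, 0, 0, 0, 0, 0, 0],
  hand=0.55,
  newtons=15,
)

```text
time_s: 1.57
ee_pos: [462.1, 130.5, 224.7]
ee_rot: [-180.0, -0.0, 154.9]
force: [-0.1, -0.3, -0.3]
gripper_width: 49.8
```

```bash
python3 - <<'E'
from h import *
import pickle
s=env.state();print(s['time_s'],s['ee_pos'],s['ee_rot'],s['force'],s['gripper_width'],s['qpos'])
f=grab_frame('wrist');save('w1.png',f);f['ee_pos']=s['ee_pos'];f['ee_rot']=s['ee_rot'];pickle.dump(f,open('w1.pkl','wb'))
E
```

```text
1.5667 [462.07499477 130.45850794 224.65732611] [-1.79990008e+02 -4.50951616e-02  1.54910301e+02] [-0.12829252 -0.30631013 -0.30166665] 49.809239734817396 [ 1.43794467e+01  9.77882765e+00  1.01404626e+02  2.24640943e-02
  6.88577110e+01 -5.05389678e+01]
```

View pics/w1.png

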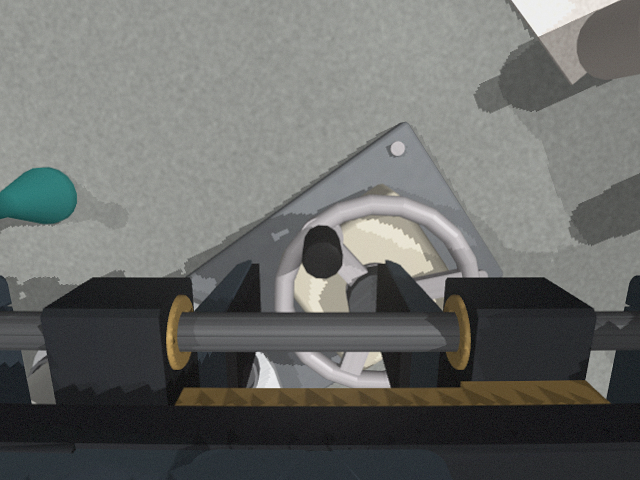

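The knob's top disc is at about (323,261), midway between the finger edges at 259 and 386. I'll check it by casting a ray.

```bash
python3 - <<'E'
from h import *
import pickle
from scipy.spatial.transform import Rotation as Ro
f=pickle.load(open('w1.pkl','rb'))
R=Ro.from_euler('xyz',f['ee_rot'],degrees=True).as_matrix();T=np.array(f['tool_from_camera'])
Rc=R@T[:3,:3];o=R@T[:3,3]+f['ee_pos'];f['R']=Rc.T;f['t']=-Rc.T@o
for u,v in((323,261),(323,278),(323,245)): print(plane(f,u,v,159))
P=np.array([plane(f,u,v,99)[:2] for u,v in((275,297),(300,220),(375,194),(450,225),(476,270),(360,388))])
s=np.linalg.lstsq(np.c_[2*P,np.ones(len(P))],(P**2).sum(1),rcond=None)[0];print('rim',s[:2],np.sqrt(s[2]+s[:2]@s[:2]))
E
```

```text
[463.33044003 133.29179392 159.        ]
[472.44117354 129.05488484 159.        ]
[454.92727195 137.19993399 159.        ]
rim [519.94771387 148.75442152] 74.89454015648755
```

arm_command(
  series=[0, 0.003, -0.038, 0, 0, 0, 0, 0, -0.038, 0, 0, 0, 0, 0, -0.038, 0, 0, 0, 0, 0, -0.038, 0, 0, 0, 0, 0, -0.038, 0, 0, 0, 0, 0, -0.038, 0, 0, 0, 0, 0, 0, 0, 0, 0, 0, 0, 0, 0, 0, 0],
)

```text
time_s: 2.28
ee_pos: [460.9, 133.6, 133.4]
ee_rot: [-179.9, -0.1, 155.2]
force: [-0.2, -0.6, -0.4]
gripper_width: 50.2
```

arm_command(
  series=[0, 0, 0, 0, 0, 0, 0, 0, 0, 0, 0, 0, 0, 0, 0, 0, 0, 0, 0, 0, 0, 0, 0, 0, 0, 0, 0, 0, 0, 0, 0, 0, 0, 0, 0, 0],
  hand=0.1,
  newtons=15,
)

```text
time_s: 2.78
ee_pos: [462.1, 132.8, 134.3]
ee_rot: [180.0, 0.0, 155.1]
force: [-0.4, 1.0, 2.6]
gripper_width: 23.6
```

```bash
python3 - <<'E'
from h import *
s=env.state();print(s['time_s'],s['ee_pos'],s['ee_rot'],s['force'],s['gripper_width'])
f=grab_frame('side');save('s2.png',{'frame':f['frame'][80:380,120:520]})
def ser(a0,n,st,r=59.7):
    a=np.radians(a0+st*np.arange(n+1));p=r*np.c_[np.cos(a),np.sin(a)]/400
    d=np.diff(np.round(p,3),axis=0);return d.round(3)
print(ser(197,36,10).tolist())
E
```

```text
2.7833 [462.09295796 132.78412873 134.3216062 ] [1.79951957e+02 3.89505763e-02 1.55074023e+02] [-0.36544434  0.95099403  2.64089902] 23.557467151882843
[[0.01, -0.024], [0.014, -0.022], [0.017, -0.019], [0.021, -0.016], [0.023, -0.012], [0.024, -0.008], [0.026, -0.004], [0.026, 0.001], [0.026, 0.005], [0.024, 0.01], [0.022, 0.014], [0.019, 0.017], [0.016, 0.021], [0.012, 0.023], [0.008, 0.024], [0.004, 0.026], [-0.001, 0.026], [-0.005, 0.026], [-0.01, 0.024], [-0.014, 0.022], [-0.017, 0.019], [-0.021, 0.016], [-0.023, 0.012], [-0.024, 0.008], [-0.026, 0.004], [-0.026, -0.001], [-0.026, -0.005], [-0.024, -0.01], [-0.022, -0.014], [-0.019, -0.017], [-0.016, -0.021], [-0.012, -0.023], [-0.008, -0.024], [-0.004, -0.026], [0.001, -0.026], [0.005, -0.026]]
```

View pics/s2.png

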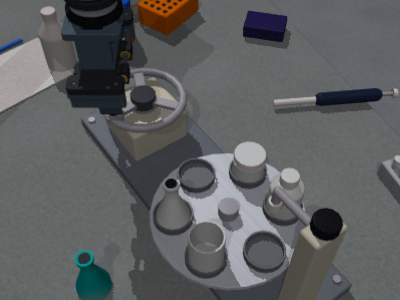

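The knob is gripped at 23.6 mm. I'll start with a short counter-clockwise arc of 50° as a test.

arm_command(
  series=[0.01, -0.024, 0, 0, 0, 0, 0.014, -0.022, 0, 0, 0, 0, 0.017, -0.019, 0, 0, 0, 0, 0.021, -0.016, 0, 0, 0, 0, 0.023, -0.012, 0, 0, 0, 0],
)

```text
time_s: 3.25
ee_pos: [497.0, 94.6, 134.3]
ee_rot: [179.9, 0.0, 155.0]
force: [-1.0, 3.7, 7.4]
gripper_width: 23.6
```

```bash
python3 - <<'E'
from h import *
s=env.state();print(s['time_s'],s['ee_pos'],s['ee_rot'],s['force'],s['torque'],s['gripper_width'])
f=grab_frame('side');save('s3.png',{'frame':f['frame'][80:380,120:520]})
E
```

```text
3.25 [497.04852406  94.56454728 134.25169135] [1.79938385e+02 4.54793402e-02 1.55019091e+02] [-1.03700827  3.70018162  7.38538237] [0.66958449 0.06639237 0.04128869] 23.588574205911442
```

View pics/s3.png

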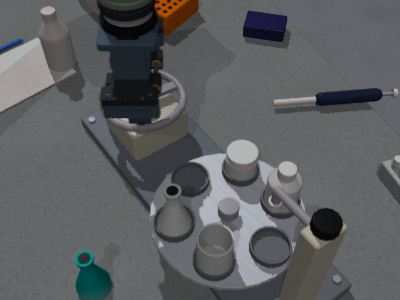

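Forces are small and the carousel followed: the beaker moved toward the spout. I'll continue.

arm_command(
  series=[0.024, -0.008, 0, 0, 0, 0, 0.026, -0.004, 0, 0, 0, 0, 0.026, 0.001, 0, 0, 0, 0, 0.026, 0.005, 0, 0, 0, 0, 0.024, 0.01, 0, 0, 0, 0, 0.022, 0.014, 0, 0, 0, 0, 0.019, 0.017, 0, 0, 0, 0, 0.016, 0.021, 0, 0, 0, 0, 0.012, 0.023, 0, 0, 0, 0, 0.008, 0.024, 0, 0, 0, 0, 0.004, 0.026, 0, 0, 0, 0, -0.001, 0.026, 0, 0, 0, 0, -0.005, 0.026, 0, 0, 0, 0],
)

```text
time_s: 4.38
ee_pos: [577.2, 166.8, 134.2]
ee_rot: [-179.9, 0.1, 155.1]
force: [-2.6, -1.9, 7.0]
gripper_width: 23.5
```

arm_command(
  series=[-0.01, 0.024, 0, 0, 0, 0, -0.014, 0.022, 0, 0, 0, 0, -0.017, 0.019, 0, 0, 0, 0, -0.021, 0.016, 0, 0, 0, 0, -0.023, 0.012, 0, 0, 0, 0, -0.024, 0.008, 0, 0, 0, 0, -0.026, 0.004, 0, 0, 0, 0, -0.026, -0.001, 0, 0, 0, 0, -0.026, -0.005, 0, 0, 0, 0],
)

```text
time_s: 5.13
ee_pos: [502.2, 207.8, 134.3]
ee_rot: [179.9, 0.1, 155.1]
force: [2.7, -1.1, 4.8]
gripper_width: 23.6
```

arm_command(
  series=[-0.024, -0.01, 0, 0, 0, 0, -0.022, -0.014, 0, 0, 0, 0, -0.019, -0.017, 0, 0, 0, 0, -0.016, -0.021, 0, 0, 0, 0, -0.012, -0.023, 0, 0, 0, 0, -0.008, -0.024, 0, 0, 0, 0, -0.004, -0.026, 0, 0, 0, 0, 0.001, -0.026, 0, 0, 0, 0, 0.005, -0.026, 0, 0, 0, 0],
)

```text
time_s: 5.88
ee_pos: [462.1, 132.4, 134.2]
ee_rot: [179.9, 0.0, 155.1]
force: [1.2, 2.4, 5.3]
gripper_width: 23.8
```

```bash
python3 - <<'E'
from h import *
s=env.state();print(s['time_s'],s['ee_pos'],s['ee_rot'],s['force'],s['torque'],s['gripper_width'])
f=grab_frame('side');save('s4.png',{'frame':f['frame'][80:380,120:520]})
E
```

```text
5.8833 [462.13593961 132.42898295 134.24771299] [1.79903617e+02 4.59311266e-02 1.55064789e+02] [1.2479958  2.41856324 5.27485035] [ 0.43093174 -0.34282317  0.00184138] 23.76975513517024
```

View pics/s4.png

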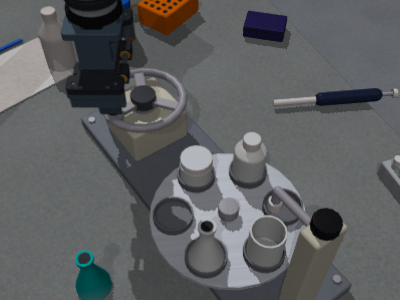

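After one turn the beaker is at the spout (267,240 in the crop) and the flask is one place away. Now the second turn.

arm_command(
  series=[0.01, -0.024, 0, 0, 0, 0, 0.014, -0.022, 0, 0, 0, 0, 0.017, -0.019, 0, 0, 0, 0, 0.021, -0.016, 0, 0, 0, 0, 0.023, -0.012, 0, 0, 0, 0, 0.024, -0.008, 0, 0, 0, 0, 0.026, -0.004, 0, 0, 0, 0, 0.026, 0.001, 0, 0, 0, 0, 0.026, 0.005, 0, 0, 0, 0, 0.024, 0.01, 0, 0, 0, 0, 0.022, 0.014, 0, 0, 0, 0, 0.019, 0.017, 0, 0, 0, 0, 0.016, 0.021, 0, 0, 0, 0, 0.012, 0.023, 0, 0, 0, 0, 0.008, 0.024, 0, 0, 0, 0, 0.004, 0.026, 0, 0, 0, 0, -0.001, 0.026, 0, 0, 0, 0, -0.005, 0.026, 0, 0, 0, 0],
)

```text
time_s: 7.43
ee_pos: [577.1, 167.2, 134.3]
ee_rot: [-180.0, 0.1, 155.1]
force: [-0.2, -2.9, 6.6]
gripper_width: 24.1
```

arm_command(
  series=[-0.01, 0.024, 0, 0, 0, 0, -0.014, 0.022, 0, 0, 0, 0, -0.017, 0.019, 0, 0, 0, 0, -0.021, 0.016, 0, 0, 0, 0, -0.023, 0.012, 0, 0, 0, 0, -0.024, 0.008, 0, 0, 0, 0, -0.026, 0.004, 0, 0, 0, 0, -0.026, -0.001, 0, 0, 0, 0, -0.026, -0.005, 0, 0, 0, 0, -0.024, -0.01, 0, 0, 0, 0, -0.022, -0.014, 0, 0, 0, 0, -0.019, -0.017, 0, 0, 0, 0, -0.016, -0.021, 0, 0, 0, 0, -0.012, -0.023, 0, 0, 0, 0, -0.008, -0.024, 0, 0, 0, 0, -0.004, -0.026, 0, 0, 0, 0, 0.001, -0.026, 0, 0, 0, 0, 0.005, -0.026, 0, 0, 0, 0, 0, 0, 0, 0, 0, 0, 0, 0, 0, 0, 0, 0],
)

```text
time_s: 9.1
ee_pos: [462.5, 131.5, 134.2]
ee_rot: [-180.0, 0.1, 155.0]
force: [0.6, -0.8, 6.4]
gripper_width: 23.6
```

```bash
python3 - <<'E'
from h import *
s=env.state();print(s['time_s'],s['ee_pos'],s['ee_rot'],s['force'],s['torque'],s['gripper_width'])
f=grab_frame('side');save('s5.png',f)
f=grab_frame('top');save('t5.png',f)
E
```

```text
9.1 [462.500486   131.50154184 134.22418748] [-1.79997167e+02  9.18684146e-02  1.55029998e+02] [ 0.5909921  -0.7656284   6.36671979] [-0.17883954 -0.14458737 -0.04252938] 23.56887149272488
```

View pics/s5.png

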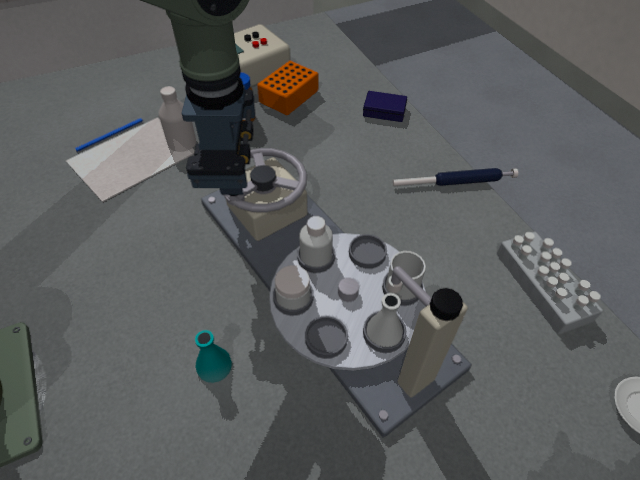

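View pics/t5.png

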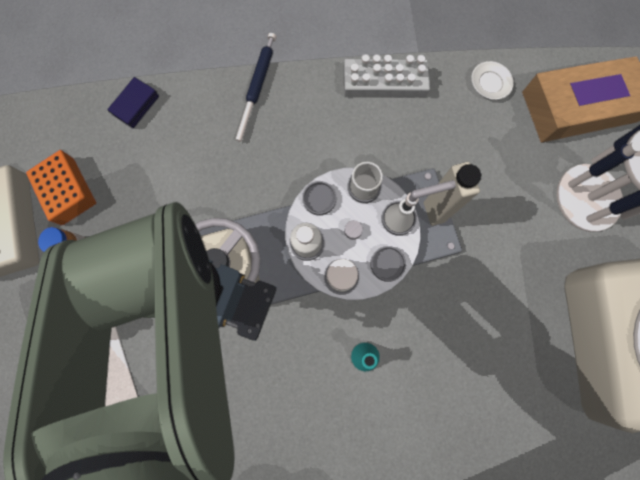

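The flask is standing under the spout: its lip is at about (407,205) in the top view and (391,301) in the side view. I'll check by measurement, then release.

```bash
python3 - <<'E'
from h import *
import pickle
F=pickle.load(open('F0.pkl','rb'))
a=cv2.imread('pics/t5.png')[170:250,360:440];b=cv2.imread('pics/s5.png')[260:360,340:440]
cv2.imwrite('pics/c5.png',np.hstack([cv2.resize(a,(400,400)),cv2.resize(b,(400,400))]))
E
```

```text
(no output)
```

View pics/c5.png

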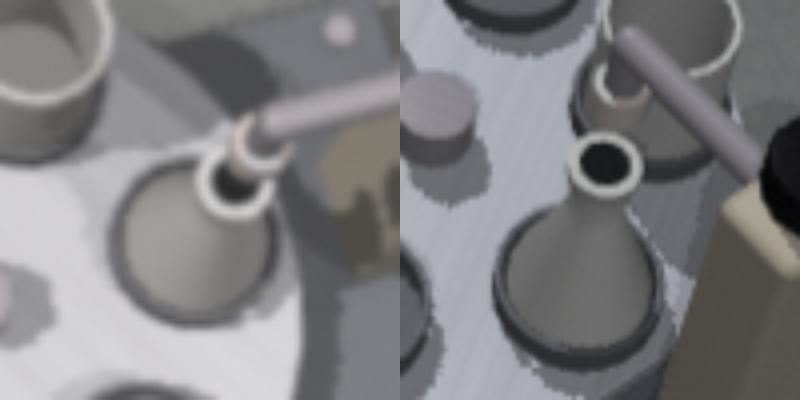

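arm_command(
  series=[0, 0, 0, 0, 0, 0, 0, 0, 0, 0, 0, 0, 0, 0, 0, 0, 0, 0, 0, 0, 0, 0, 0, 0, 0, 0, 0, 0, 0, 0],
  hand=0.55,
)

```text
time_s: 9.62
ee_pos: [461.4, 132.6, 133.3]
ee_rot: [-180.0, -0.0, 155.1]
force: [-0.3, -0.8, -1.3]
gripper_width: 49.6
```

arm_command(
  series=[0, 0, 0.04, 0, 0, 0, 0, 0, 0.04, 0, 0, 0, 0, 0, 0.04, 0, 0, 0, 0, 0, 0.04, 0, 0, 0, 0, 0, 0.04, 0, 0, 0, 0, 0, 0.04, 0, 0, 0, 0, 0, 0, 0, 0, 0, 0, 0, 0, 0, 0, 0],
)

```text
time_s: 10.28
ee_pos: [462.0, 132.8, 229.9]
ee_rot: [180.0, 0.1, 155.1]
force: [-0.2, -0.5, 0.2]
gripper_width: 50.0
```

```bash
python3 - <<'E'
from h import *
s=env.state();print(s['time_s'],s['ee_pos'],s['force'],s['gripper_width'])
T=grab_frame('top');S=grab_frame('side');save('t6.png',T);save('s6.png',S)
a=cv2.imread('pics/t6.png')[170:250,360:440];b=cv2.imread('pics/s6.png')[260:360,340:440]
cv2.imwrite('pics/c6.png',np.hstack([cv2.resize(a,(400,400)),cv2.resize(b,(400,400))]))
w=cv2.imread('pics/t6.png')[200:320,150:280];cv2.imwrite('pics/w6.png',cv2.resize(w,None,fx=4,fy=4))
E
```

```text
10.2833 [461.96293783 132.8034078  229.91040744] [-0.15909602 -0.54050141  0.16816218] 50.02105427445254
```

View pics/c6.png

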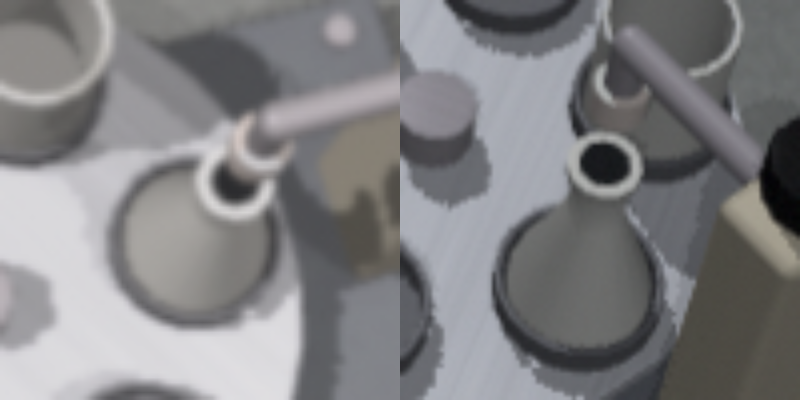

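View pics/s6.png

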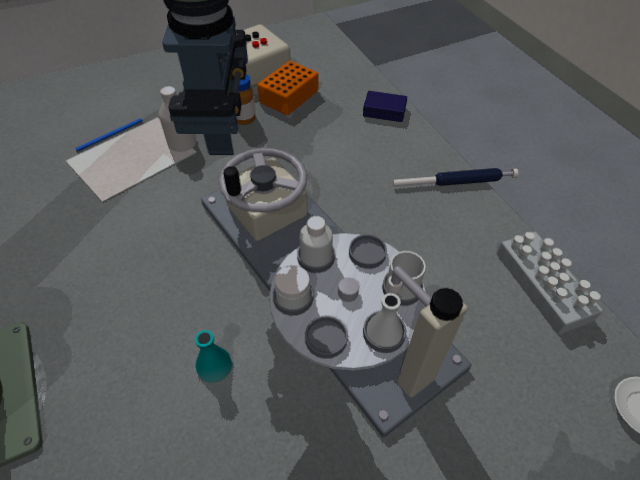

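```bash
python3 - <<'E'
from h import *
import pickle
F=pickle.load(open('F0.pkl','rb'))
T,S=F['top'],F['side']
print('lip z136',plane(T,407,207,136),plane(S,391,301.2,136))
print('tip z166',plane(T,410,204,166),plane(S,393,290,166))
C=np.array([562.4,-85.3]);W=np.array([519.3,149.3]);u=(C-W)/np.linalg.norm(C-W);print('ideal',C+85*u)
E
```

```text
lip z136 [ 575.82020794 -169.67103068  136.        ] [ 578.45534537 -169.10217249  136.        ]
tip z166 [ 572.80340849 -168.60203764  166.        ] [ 576.6330779  -170.17490708  166.        ]
ideal [ 577.75889682 -168.90086297]
```

The lip, the spout tip and the position worked out from the geometry agree to within about 5 mm. The gripper is clear and the flask is upright, so I'm handing in.

```bash
python3 -c "
from workcell import env
print(env.job_done())"
```

```text
the job is handed in; nothing more can be done
None
```

The flask now stands upright under the spout, and I handed the job in at about 10.4 s of the 50 s allowed. The hand-in reports no verdict.

- **What I did:** The flask started two places clockwise from the spout, seen from above. I gripped the handwheel knob lightly and cranked two full turns counter-clockwise. Then I let go and raised the gripper about 97 mm above where it held the knob.
- **Position:** After release, the flask's lip measured about (576–578, −169) mm. The spout position worked out from the wheel and carousel axes is (578, −169) mm. The spout tip seen directly came out at (573–577, −169 to −170) mm. The largest gap was about 5 mm, against the 16 mm limit.
- **Forces:** Readings at the end of each move stayed below 9 N, and the force was near zero after release. At no point did the arm go near the carousel or the flask.
- **Disagreements:** No check failed. The two cameras differed by 2–4 mm on the same points, and by about 5 mm on the wheel's rim centre.

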